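Mesh the crank of a salad spin dryer and check that it drives

TASK

Get the salad spin dryer ready for the next batch. Turn the raised orange crank spider, leaving the red brake on, until its three arms stand over the three notches in the green basket rim, and press it fully home; then swing the red brake lever fully off and crank the black knob clockwise (seen from above) by at least a good half turn, so that the basket goes round with it. Leave the crank home and the brake off, and do not disturb the bowl, mug or jar nearby.

Things in the scene. Friction and masses are not known exactly. Their poses are not given: they have to be found in the camera images.
- spinner: Spin dryer, fixed to the table: clear round bowl 250 mm wide, rim 105 mm above the table, with a green basket inside. Origin on the turning axis at table height, z up. The brake pivot lies 130 mm from the axis along its -y.
- crank_cap (a point): Centre of the flat top of the crank's round white hub cap (64 mm wide, orange dot), on the turning axis; 186 mm above the table while raised, 158 mm when home. The place to press down: the collar's friction gives way at about 5 N. Three orange arms (round bars 18 mm thick, 120 degrees apart, reaching 112 mm from the axis) start from the hub, their centre line 25 mm below this point.
- crank_knob (a point): Centre of the top of the crank's black upright round knob, 28 mm in diameter and 53 mm tall above the arm it stands on, 80 mm from the turning axis and straight above that arm's centre line. Its top is 223 mm above the table while the crank is raised, 195 mm when home. Push it sideways to turn the crank; it turns easily (about 0.5 N raised, about 2.5 N with the basket) and stays where it is left.
- crank (a joint): Angle of the crank about the vertical axis, rad, growing clockwise seen from above, no stops. The arms stand over the notches (or in them) when it differs from the basket joint by a multiple of 2.094 (120 degrees), the knob's arm being over the notch at the spinner's +y at 0; about 0.06 rad of error still enters freely, and the round arms find their own way in from about 0.1.
- collar (a joint): How far the crank has been pressed down on its spindle, m: 0 raised (as it starts), 0.028 fully home. Stays where it is left; can go down only when the arms are over the notches.
- basket (a joint): Angle of the green basket, rad, 0 at the start, growing clockwise seen from above. With the brake on it can move only about 0.03; with the brake off and the crank home the crank drives it, with about 0.07 rad of slack either way.
- notch (a point): Middle of the mouth of one of the three notches of the green basket rim (the one at the spinner's +y at the start); the others lie 120 degrees to either side. It turns with the basket. The rim is a ring of radii 86 to 104 mm, top 150 mm above the table; each notch is 30 mm wide and 28 mm deep, with a white floor.
- brake (a joint): Angle of the brake lever, rad, growing counter-clockwise seen from above: 0 on (its steel pawl sits between two teeth of the basket's outer ring), 0.6 fully off, against its stop. It clears the teeth from about 0.15. Stays where it is left; about 2 N at the knob moves it.
- brake_knob (a point): Centre of the top of the brake lever's red upright round knob, 20 mm in diameter and 51 mm tall above its lever, 75 mm from the pivot, top 174 mm above the table. It lies 205 mm from the turning axis while the brake is on.
- brake_pivot (a point): Pivot of the brake lever, on a bracket at the bowl's rim, 118 mm above the table; fixed to the spinner.
- bowl_mid (a point): Loose empty steel bowl, 200 mm wide, 85 mm tall: a bystander. Point on its axis 40 mm above its underside.
- mug_mid (a point): Loose blue mug, 80 mm wide, 100 mm tall: a bystander. Point on its axis half-way up.
- jar_mid (a point): Loose green glass jar with white cap, 70 mm wide, 120 mm tall: a bystander. Point on its axis half-way up.

How it is judged:
By the outcome, as a careful person would: the job done as asked, in the order asked, and still so for the second after the job is handed in, with the robot touching nothing.
It also fails if it takes over 67 s, if anything falls off the work surface, if the arm or the gripper's body presses on something with over 40 N, if the wrist force passes 120 N, or if a joint passes its speed limit or range.

ROBOT

A 6-joint arm with a two-finger parallel gripper is mounted at the origin on the work surface. World frame = base frame: x ahead of the robot, y to its left, z up, the work surface at z = 0. Lengths are in m, angles in rad, forces in N, time in s.
With the tool pointing down it reaches from about 0.375 to 0.975 m from the base axis. Payload 3.8 kg.
Tool frame: the origin (TCP) lies on the front face of the gripper's body, between the roots of the fingers; the fingertips stand 64 mm ahead of it and the grasp point (between the pads) lies 45 mm ahead of it; z points along the fingers, x is the direction in which the jaws open and shut, and the axes are right-handed (so a half turn about z gives the same grasp; the last joint's range is limited). The gripper opens to 88 mm and grips with 3 to 60 N. Pads are 18 mm wide; open, the fingers measure 123 mm over their backs; the gripper's body (75 mm by 187 mm) begins 45 mm behind the grasp point.
Start: joints at [1.299, 0.264, 1.604, -0, 1.274, -0.037], TCP at [0.157, 0.656, 0.303] pointing down, gripper open.
Joint ranges: [-2.63, 2.63], [-0.94, 2.18], [0.31, 2.57], [-1.31, 4.45], [0, 2.66], [-2.55, 2.55]. Speed limits (rad/s): [2.57, 2.57, 3.14, 3.14, 3.14, 3.14].

INTERFACE

Orientations are given as a rotation vector (axis times angle).
In Python, from bench import bot gives the robot as it stands.
- The arm moves only by the shell command python3 -m pendant 'ROWS' [FORCE]. ROWS is JSON, a list of rows, each a list of 3 entries, a list of its own where there are three numbers: the turn, a rotation vector about the tool's x, y, z in degrees, then the shift along the tool's x, y, z in mm, then the finger opening in mm, from 0 to 88.1. A call has 1 to 10 rows; each row shifts and turns the commanded pose from where the row before left it, along the tool's axes as they then stand; what a row does not reach is not made up. A row lasts 1/8 s, in which the tool goes at most 62.5 mm and 10.7 degrees, less where a joint would pass 70% of its speed; a pose out of reach is approached as far as the arm can. A call is refused whole if a number of a shift passes 62.5 or a number of a turn 10.7, either way. A call with a gripper value outside its range is refused whole. The fingers move at their own pace and stop on an object; FORCE is the grip in N (left out, the last holds). Time passes only in rows, so rows that do not move let the fingers close. It gives the time, the measured TCP pose, the force and the opening at its end, in the units of the state.
- bot.state(): the state, without advancing time (a new reading comes with each control period).
- bot.get_image(name): name is "side" or "top"; returns the picture (400x640x3 uint8, red, green, blue); there is no depth.
- bot.get_calibration(name): a dict with "K" (3x3 intrinsics, pixels), "R" (3x3) and "t" (3): a world point X has camera coordinates R X + t. Camera axes: x right, y down, z forward; pixel columns grow to the right and rows downward; lengths in m; the calibration is good to about 2 mm. A picture is of the moment at which its call begins. get_calibration takes no time and is no camera call.
- bot.hand_in(): hands the job in, once; it reports no verdict.
Trained networks look in the newest picture that a camera, given by its name, has taken for a name from the list of things; names that differ only in an ending like _2 or _b are one class to them, and where a whole thing is asked for, a point or a joint stands for the part that bears it (a point fixed in the world has none). Each returns a list of dicts, best first, with "conf" (0 to 1); they miss things now and then, are a little off and sometimes report something else, mostly with a low value. They report only what shows in the picture. A call takes as long as a camera call.
- bot.boxes_of(camera, target): "xyz" ([x, y, z] in m, in world coordinates, good to about 4 mm: the middle of the surface that is visible of it).
The state is a dict: "clock": time; "qpos": joint angles; "dq": joint speeds; "effort": joint torques, N m; "eef_pos": TCP position; "orientation": TCP orientation; "contact_force": force on the tool from outside, world axes, zero at the start; "moment": the same for the moment, N m; "width": opening from 0.0 (shut) to 1.0 (fully open).
Only numpy, scipy, OpenCV 4.12 (cv2) and the standard library are available. Lean on these libraries where they do the work, as an engineer would, in place of code of your own. Each camera call takes 0.05 s, during which the arm holds its last target.

## Working session

There is one attempt and no reset: what is moved stays moved. The work goes in short steps, Python scripts to look and compute and a shell command to move; the robot and the scene stay as the last step left them, time stands still between calls to the robot, and variables do not carry over. Pictures are saved under pics/ and viewed, and the job is handed in when it is done.

```bash
ls; mkdir -p pics
python3 - <<'E'
from bench import bot
import cv2,numpy as np
for c in("side","top"):
    im=bot.get_image(c); cv2.imwrite(f"pics/{c}0.png",im[:,:,::-1])
    k=bot.get_calibration(c); print(c,np.round(k["K"],1).tolist(),np.round(k["R"],3).tolist(),np.round(k["t"],3).tolist())
    for n in("spinner","crank_cap","crank_knob","notch","brake_knob","brake_pivot","bowl_mid","mug_mid","jar_mid"):
        print(n,[(np.round(d["xyz"],3).tolist(),round(d["conf"],2)) for d in bot.boxes_of(c,n)][:3])
print(bot.state())
E
```

```text
pics
side [[437.9, 0.0, 320.6], [0.0, 437.9, 200.7], [0.0, 0.0, 1.0]] [[0.999, -0.02, 0.025], [0.01, -0.551, -0.835], [0.031, 0.835, -0.55]] [-0.612, 0.085, 1.48]
spinner [([0.561, -0.053, 0.12], 0.84), ([0.559, -0.037, 0.129], 0.43)]
crank_cap [([0.557, 0.018, 0.168], 0.76)]
crank_knob [([0.564, 0.018, 0.173], 0.6), ([0.557, -0.056, 0.118], 0.44)]
notch [([0.558, -0.038, 0.131], 0.58)]
brake_knob [([0.611, -0.146, 0.12], 0.79)]
brake_pivot [([0.56, -0.051, 0.118], 0.58)]
bowl_mid [([0.465, 0.435, 0.054], 0.63)]
mug_mid [([0.65, -0.526, 0.064], 0.95), ([0.556, -0.038, 0.129], 0.53), ([0.56, 0.018, 0.173], 0.24)]
jar_mid [([0.726, 0.235, 0.076], 0.94)]
top [[377.2, 0.0, 315.8], [0.0, 377.2, 198.1], [0.0, 0.0, 1.0]] [[0.007, -1.0, -0.011], [-0.996, -0.005, -0.092], [0.091, 0.012, -0.996]] [-0.033, 0.597, 1.183]
spinner [([0.555, 0.014, 0.107], 0.92)]
crank_cap [([0.556, 0.026, 0.184], 0.93)]
crank_knob [([0.554, 0.026, 0.18], 0.64)]
notch [([0.549, 0.01, 0.077], 0.59)]
brake_knob [([0.597, -0.117, 0.122], 0.56), ([0.553, 0.01, 0.072], 0.43)]
brake_pivot [([0.554, 0.009, 0.11], 0.86)]
bowl_mid [([0.462, 0.411, 0.028], 0.64)]
mug_mid [([0.648, -0.517, 0.055], 0.78)]
jar_mid [([0.718, 0.256, 0.12], 0.89)]
{'clock': 1.0, 'qpos': array([ 1.29913347e+00,  2.63876403e-01,  1.60399083e+00, -1.88257800e-05,
        1.27371635e+00, -3.69096641e-02]), 'dq': array([ 9.96441541e-04,  7.28167769e-06,  5.39119691e-04, -3.32715524e-04,
        1.30561708e-04,  8.02191503e-05]), 'effort': array([-3.18062830e-04, -5.02076054e+01, -3.57264948e+01,  7.28350994e-02,
        1.84803922e-02,  2.66789829e-05]), 'eef_pos': array([0.15701823, 0.65647659, 0.3027266 ]), 'orientation': array([2.46629069e+00, 1.94601052e+00, 2.81933173e-05]), 'contact_force': array([ 0.71092371,  0.02647796, -0.14738686]), 'moment': array([ 0.0108789 ,  0.02783063, -0.03584891]), 'width': 0.9999660668340611}
```

View pics/side0.png

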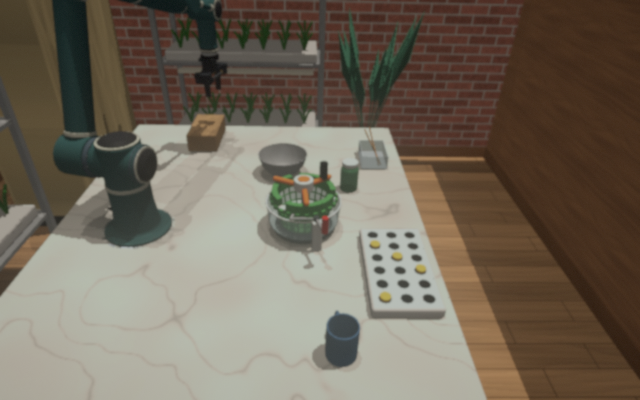

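View pics/top0.png

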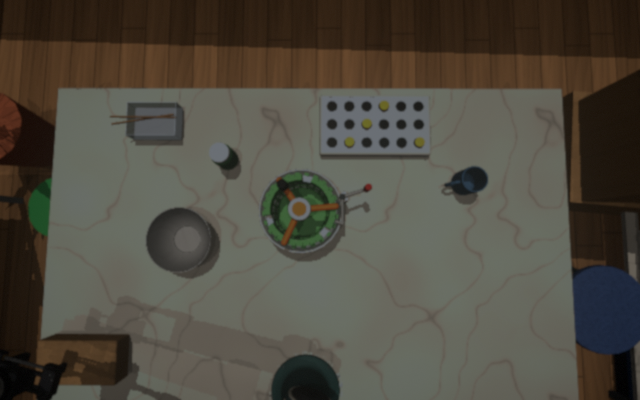

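Run:
```python
import cv2
a=cv2.imread("pics/top0.png")[90:290,210:420]; cv2.imwrite("pics/topc.png",cv2.resize(a,None,fx=2.9,fy=2.9,interpolation=2))
a=cv2.imread("pics/side0.png")[90:290,210:450]; cv2.imwrite("pics/sidec.png",cv2.resize(a,None,fx=3,fy=3,interpolation=2))
```

```text
(no output)
```

View pics/topc.png

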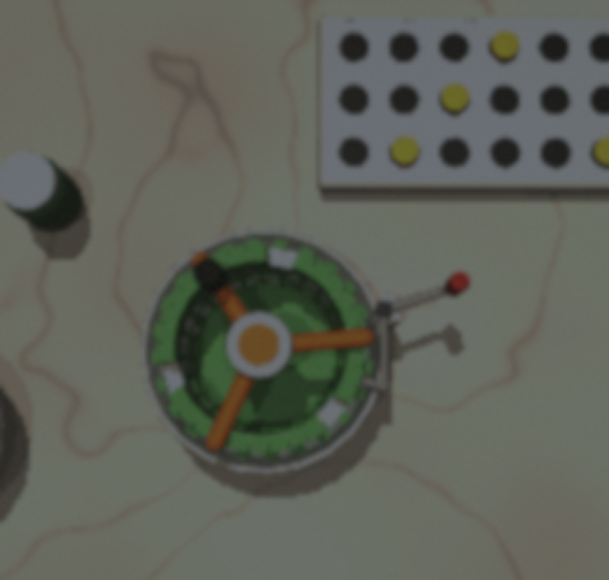

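View pics/sidec.png

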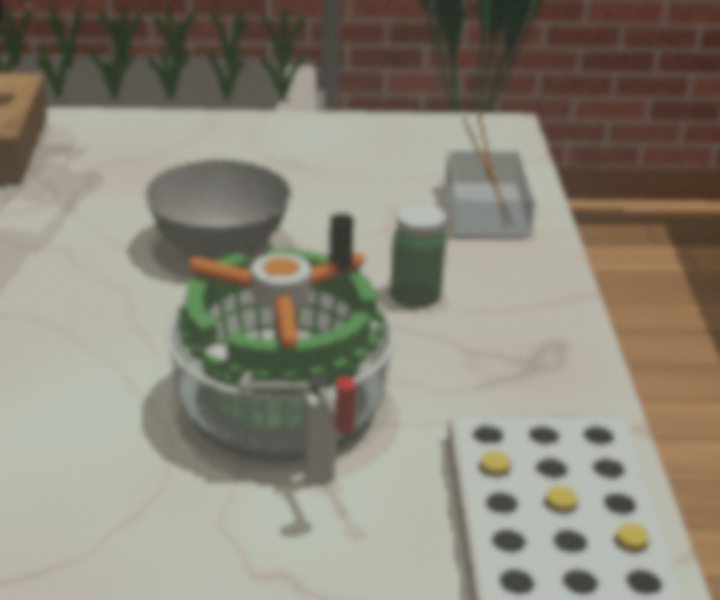

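The top crop shows the cap at (258,345), the black knob at (210,268), white notch floors at (283,257), (172,378) and (333,413), and the red brake knob at (460,281). I'll convert these with the known heights.

```bash
cat > h.py <<'E'
from bench import bot
import numpy as np,cv2
def ray(c,u,v,z):
    k=bot.get_calibration(c);K,R,t=[np.array(k[x]) for x in("K","R","t")]
    C=-R.T@t; d=R.T@np.linalg.inv(K)@[u,v,1]; return C+d*(z-C[2])/d[2]
def proj(c,X):
    k=bot.get_calibration(c);K,R,t=[np.array(k[x]) for x in("K","R","t")]
    p=K@(R@np.array(X)+t); return p[:2]/p[2]
def snap(c,name,box,f):
    im=bot.get_image(c)[:,:,::-1]; x0,y0,x1,y1=box
    cv2.imwrite(f"pics/{name}.png",cv2.resize(im[y0:y1,x0:x1],None,fx=f,fy=f,interpolation=2)); return im
E
python3 - <<'E'
from h import *
def tc(x,y,z): return ray("top",x/2.9+210,y/2.9+90,z)
c=tc(258,345,.186);print("cap",c)
for n,x,y,z in[("knob",210,268,.223),("n1",283,257,.122),("n2",172,378,.122),("n3",333,413,.122),("brk",460,281,.174),("piv",384,310,.12),("armE",370,337,.161),("armS",217,446,.161),("armN",200,258,.161)]:
    p=tc(x,y,z);d=p-c;print(n,p.round(3),"r",round(np.hypot(*d[:2]),3),"ang",round(np.degrees(np.arctan2(d[1],d[0])),1))
def sc(x,y,z): return ray("side",x/3+210,y/3+90,z)
print("side cap",sc(282,267,.186),"knob",sc(342,220,.223),"brk",sc(346,382,.174))
E
```

```text
cap [0.55251057 0.01560752 0.186     ]
knob [0.622 0.059 0.223] r 0.082 ang 32.1
n1 [ 0.647 -0.005  0.122] r 0.097 ang -12.6
n2 [0.522 0.106 0.122] r 0.095 ang 108.3
n3 [ 0.488 -0.057  0.122] r 0.097 ang -131.4
brk [ 0.617 -0.18   0.174] r 0.206 ang -71.8
piv [ 0.593 -0.109  0.12 ] r 0.131 ang -71.9
armE [ 0.563 -0.093  0.161] r 0.109 ang -84.7
armS [0.455 0.056 0.161] r 0.105 ang 157.5
armN [0.64  0.075 0.161] r 0.106 ang 34.3
side cap [0.55487648 0.00950645 0.186     ] knob [0.61889744 0.04782541 0.223     ] brk [ 0.61803577 -0.18358637  0.174     ]
```

Spinner centre is about (0.553, 0.014). The notches sit at -11.8°, 108.2° and -131.8°. The knob arm is at about 33°, so it needs about 45° clockwise. Next I move over the knob.

```bash
cat >> h.py <<'E'
from scipy.spatial.transform import Rotation as Ro
def go(x,y,z,yaw,quiet=False):
    s=bot.state();R=Ro.from_rotvec(s["orientation"]).as_matrix()
    yw=np.degrees(np.arctan2(R[1,0],R[0,0]))
    d=R.T@(np.array([x,y,z])-s["eef_pos"])*1000
    print("clock",round(s["clock"],2),"pos",s["eef_pos"].round(4),"yaw",yw.round(1),"tilt",R[:,2].round(3),"F",s["contact_force"].round(1),"w",round(s["width"]*88.1,1),"q",np.degrees(s["qpos"]).round(0))
    print("shift in present tool axes mm",d.round(1),"turnz deg",round(-((yaw-yw+180)%360-180),1))
E
python3 -m pendant '[[[0,0,0],[-39,48,0],88],[[0,0,0],[-39,48,0],88],[[0,0,0],[-39,48,0],88],[[0,0,0],[-39,48,0],88],[[0,0,0],[-39,48,0],88],[[0,0,0],[-39,48,0],88],[[0,0,0],[-39,48,0],88],[[0,0,0],[-39,48,0],88],[[0,0,0],[-39,48,0],88],[[0,0,0],[-39,48,0],88]]' 5
python3 -c "
from h import *
go(.620,.056,.303,123)"
```

```text
clock: 2.25
eef_pos: [0.5342, 0.1637, 0.3031]
orientation: [2.466, 1.946, 0.002]
contact_force: [0.3, 0.2, -0.5]
width: 1.0
clock 2.25 pos [0.5342 0.1637 0.3031] yaw 76.5 tilt [ 0.001  0.    -1.   ] F [ 0.3  0.2 -0.5] w 88.1 q [ 14.   3. 106.   0.  71. -62.]
shift in present tool axes mm [-84.8 108.5   0.2] turnz deg -46.5
```

```bash
python3 -m pendant '[[[0,0,0],[-39,48,0],88],[[0,0,0],[-39,48,0],88],[[0,0,-9.3],[-7,12,0],88],[[0,0,-9.3],[0,0,0],88],[[0,0,-9.3],[0,0,0],88],[[0,0,-9.3],[0,0,0],88],[[0,0,-9.3],[0,0,0],88],[[0,0,0],[0,0,0],88]]'
python3 - <<'E'
from h import *
snap("top","t1",(210,90,420,290),2.9);snap("side","s1",(210,90,450,290),3)
go(.620,.056,.247,123)
E
```

```text
clock: 3.25
eef_pos: [0.6184, 0.0577, 0.3027]
orientation: [1.5, 2.76, 0.0]
contact_force: [0.0, 0.1, 0.1]
width: 0.997
clock 3.35 pos [0.6184 0.0577 0.3027] yaw 122.9 tilt [ 0. -0. -1.] F [ 0.2  0.2 -0.5] w 88.0 q [   3.    9.   99.   -0.   72. -120.]
shift in present tool axes mm [-2.3  0.4 55.7] turnz deg -0.1
```

View pics/s1.png

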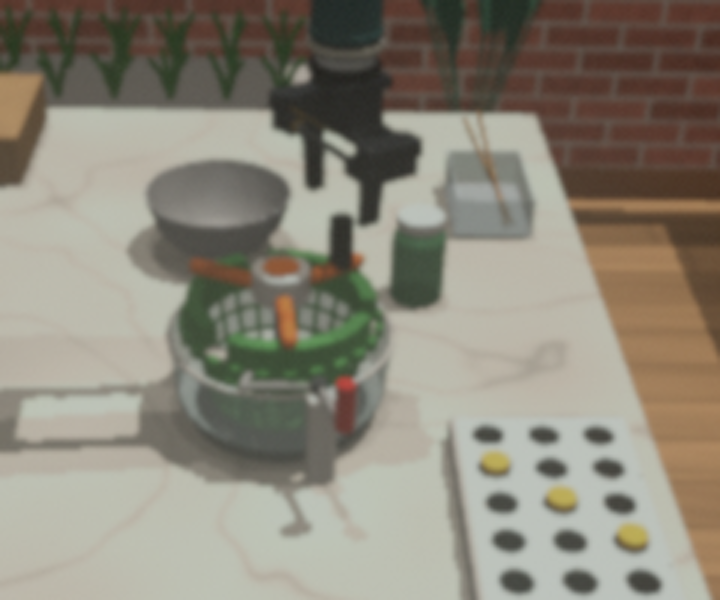

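View pics/t1.png

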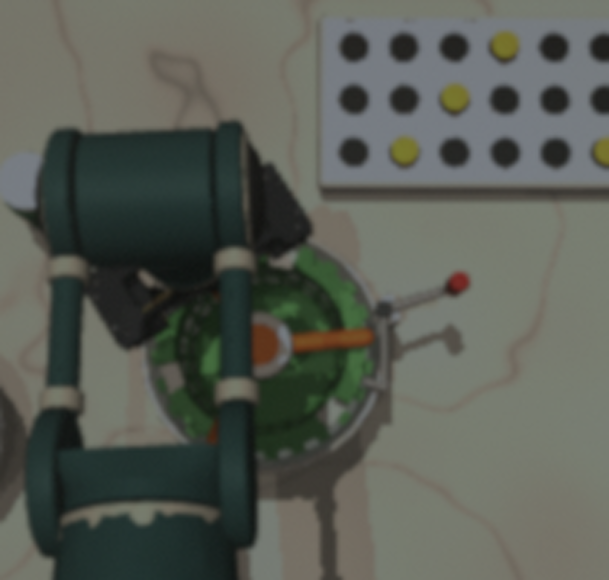

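The fingers straddle the knob: side-crop tips at (315,185) and (370,218), with the knob top between them at (342,217). I'll descend and grip lightly.

```bash
python3 -m pendant '[[[0,0,0],[-2,0,28],88],[[0,0,0],[0,0,28],88],[[0,0,0],[0,0,0],24],[[0,0,0],[0,0,0],24],[[0,0,0],[0,0,0],24],[[0,0,0],[0,0,0],24],[[0,0,0],[0,0,0],24],[[0,0,0],[0,0,0],24]]' 5
python3 -c "
from h import *
go(.620,.056,.247,123)"
```

```text
clock: 4.35
eef_pos: [0.6196, 0.0562, 0.247]
orientation: [1.498, 2.761, 0.001]
contact_force: [0.4, 0.9, 0.5]
width: 0.344
clock 4.35 pos [0.6196 0.0562 0.247 ] yaw 123.0 tilt [ 0.  0. -1.] F [0.4 0.9 0.5] w 30.3 q [   3.   12.  102.    0.   66. -120.]
shift in present tool axes mm [-0.4  0.2  0. ] turnz deg 0.0
```

```bash
python3 -m pendant '[[[0,0,0],[0,0,0],24],[[0,0,0],[0,0,0],24],[[0,0,8.8],[-12.2,-0.9,0],24],[[0,0,8.8],[-12.2,-0.9,0],24],[[0,0,8.8],[-12.2,-0.9,0],24],[[0,0,8.8],[-12.2,-0.9,0],24],[[0,0,8.8],[-12.2,-0.9,0],24],[[0,0,0],[0,0,0],24],[[0,0,0],[0,0,0],24]]' 5
python3 - <<'E'
from h import *
snap("top","t2",(210,90,420,290),2.9);snap("side","s2",(210,90,450,290),3)
a=np.radians(-11.8)
go(.553+.08*np.cos(a),.014+.08*np.sin(a),.247,78.2)
E
```

```text
clock: 5.48
eef_pos: [0.6304, -0.0025, 0.2463]
orientation: [-2.42, -2.002, 0.003]
contact_force: [-3.7, -1.1, 0.5]
width: 0.317
clock 5.58 pos [ 0.6305 -0.0023  0.2463] yaw 79.2 tilt [-0.002 -0.    -1.   ] F [-2.9  0.2  1. ] w 28.0 q [ -2.  13. 101.  -0.  66. -82.]
shift in present tool axes mm [ 0.1  0.8 -0.7] turnz deg 1.0
```

View pics/s2.png

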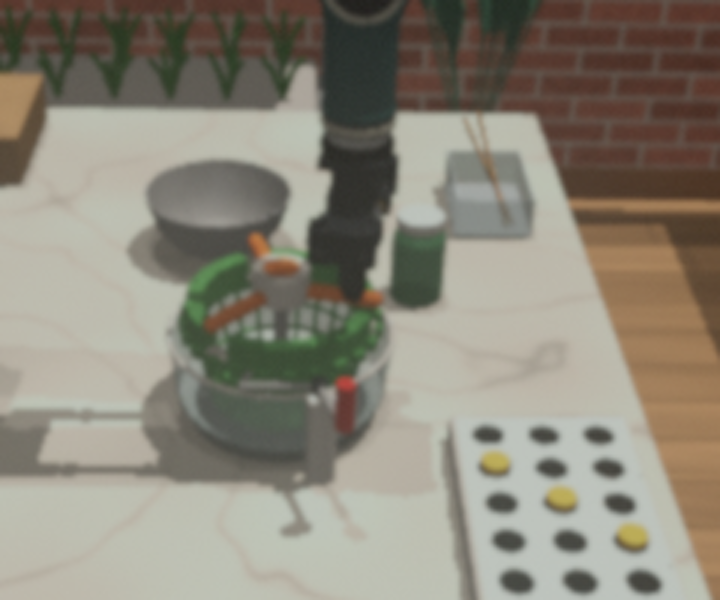

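View pics/t2.png

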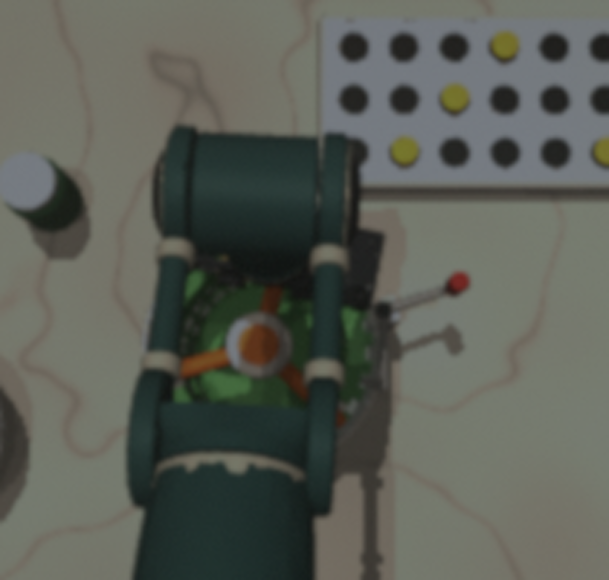

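Arms now appear over the notches. I'll release, lift, move over the cap with fingers shut, and look.

```bash
python3 -m pendant '[[[0,0,0],[0,0,0],60],[[0,0,0],[0,0,0],60],[[0,0,0],[0,0,0],60],[[0,0,0],[0,0,-40],60],[[0,0,0],[0,0,-25],30],[[0,0,0],[0,-40,0],0],[[0,0,0],[0,-40,0],0],[[0,0,0],[0,0,0],0],[[0,0,0],[0,0,0],0]]' 20
python3 - <<'E'
from h import *
snap("side","s3",(210,90,450,290),3)
snap("top","t3",(210,90,420,290),2.9)
go(.553,.014,.255,79.2)
E
```

```text
clock: 6.7
eef_pos: [0.5532, 0.0126, 0.3122]
orientation: [2.422, 1.999, 0.002]
contact_force: [-0.2, -0.0, -0.1]
width: 0.142
clock 6.8 pos [0.5536 0.0125 0.312 ] yaw 79.0 tilt [ 0.001 -0.    -1.   ] F [-0.6  0.2 -0.9] w 3.8 q [ -1.   2. 106.  -0.  72. -80.]
shift in present tool axes mm [ 1.4 -1.  57. ] turnz deg -0.2
```

View pics/s3.png

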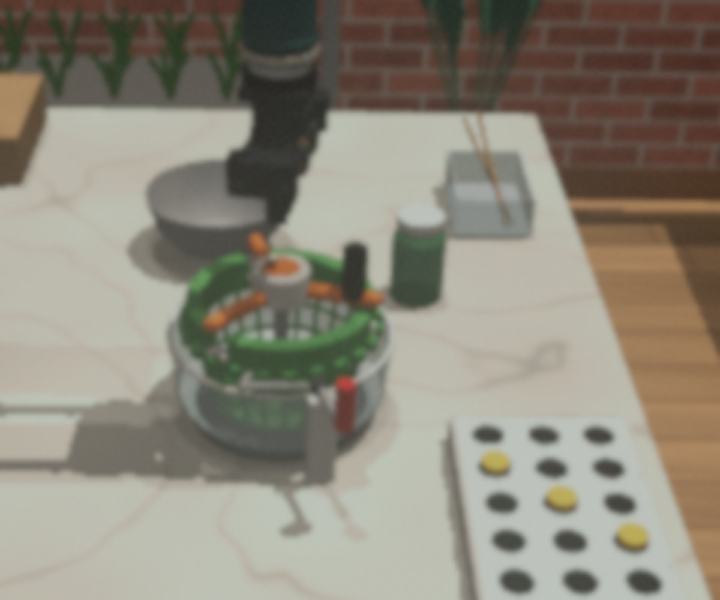

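View pics/t3.png

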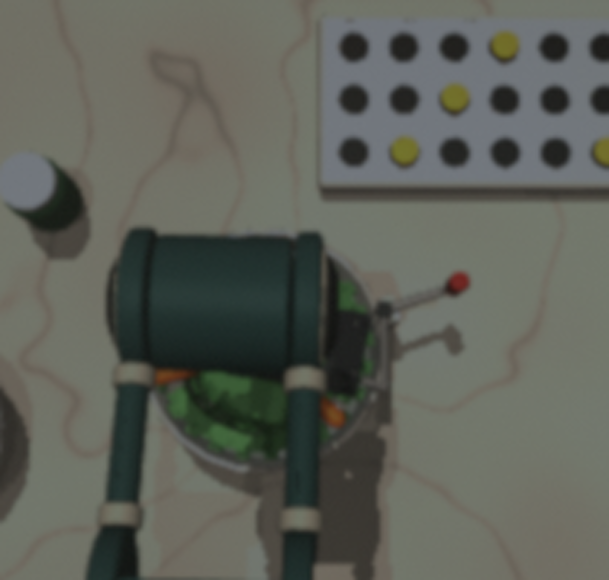

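```bash
python3 - <<'E'
from h import *
c=np.array([.553,.014])
for n,p in [("knob",ray("side",355/3+210,247/3+90,.223)),("armW",ray("top",160/2.9+210,377/2.9+90,.161)),("armSE",ray("top",336/2.9+210,417/2.9+90,.161))]:
    d=p[:2]-c; print(n,p.round(3),np.hypot(*d).round(3),np.degrees(np.arctan2(d[1],d[0])).round(1))
for a in(-11.8,108.2,-131.8):
  r=np.radians(a);print(a,(proj("side",[c[0]+.112*np.cos(r),c[1]+.112*np.sin(r),.161])-[210,90])*3)
E
python3 -m pendant '[[[0,0,0],[1,-1,30],0],[[0,0,0],[0,0,26],0],[[0,0,0],[0,0,5],0],[[0,0,0],[0,0,5],0],[[0,0,0],[0,0,0],0]]' 20
```

```text
knob [ 0.631 -0.01   0.223] 0.082 -17.5
armW [0.522 0.113 0.161] 0.103 107.4
armSE [ 0.484 -0.06   0.161] 0.101 -133.0
-11.8 [382.57623186 297.10632119]
108.2 [250.89530317 236.19659509]
-131.8 [206.36003945 326.3418115 ]
clock: 7.42
eef_pos: [0.5526, 0.0137, 0.2465]
orientation: [2.423, 1.999, 0.001]
contact_force: [0.4, -0.7, 0.1]
width: 0.003
```

```bash
python3 -m pendant '[[[0,0,0],[0,0,3],0],[[0,0,0],[0,0,3],0],[[0,0,0],[0,0,0],0]]'
python3 -m pendant '[[[0,0,0],[0,0,3],0],[[0,0,0],[0,0,3],0],[[0,0,0],[0,0,0],0]]'
python3 - <<'E'
from h import *
snap("side","s4",(210,90,450,290),3)
E
```

```text
clock: 7.8
eef_pos: [0.5528, 0.0137, 0.241]
orientation: [2.422, 1.998, 0.003]
contact_force: [-0.7, -0.4, 3.6]
width: 0.004
clock: 8.18
eef_pos: [0.5528, 0.0137, 0.2348]
orientation: [2.422, 1.998, 0.003]
contact_force: [1.2, -0.8, 5.3]
width: 0.011
```

View pics/s4.png

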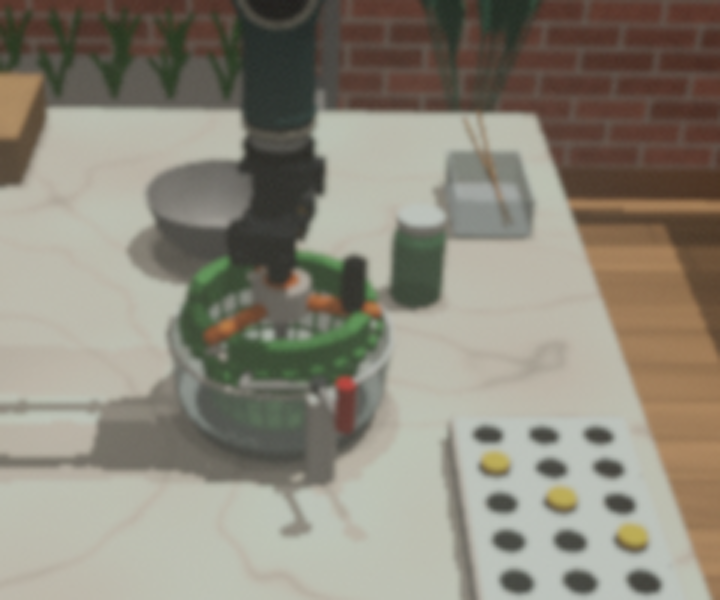

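The crank is going down: its knob top dropped to about (354,260), and the pressing force is 5 N. I'll continue to home at TCP z ≈ 0.222.

```bash
python3 -m pendant '[[[0,0,0],[0,0,3],0],[[0,0,0],[0,0,3],0],[[0,0,0],[0,0,3],0],[[0,0,0],[0,0,0],0]]'
python3 -m pendant '[[[0,0,0],[0,0,2],0],[[0,0,0],[0,0,2],0],[[0,0,0],[0,0,0],0]]'; python3 -m pendant '[[[0,0,0],[0,0,1],0],[[0,0,0],[0,0,0],0]]'
```

```text
clock: 8.72
eef_pos: [0.5527, 0.0137, 0.2254]
orientation: [2.422, 1.998, 0.003]
contact_force: [1.7, -1.2, 3.7]
width: 0.006
clock: 9.1
eef_pos: [0.5528, 0.0137, 0.2223]
orientation: [2.422, 1.998, 0.003]
contact_force: [-1.1, 0.9, 8.2]
width: 0.003
clock: 9.35
eef_pos: [0.5529, 0.0137, 0.2222]
orientation: [2.422, 1.998, 0.003]
contact_force: [-3.6, -0.3, 13.1]
width: 0.001
```

It has bottomed out, with force rising and z constant. I'll press a little more, then lift and move towards the brake.

```bash
python3 -m pendant '[[[0,0,0],[0,0,3],0],[[0,0,0],[0,0,0],0]]'; python3 -m pendant '[[[0,0,0],[0,0,-45],0],[[0,0,0],[0,0,-45],0],[[0,0,0],[-40,0,0],20],[[0,0,0],[-60,0,0],60],[[0,0,0],[-60,0,0],60],[[0,0,0],[0,0,0],60]]'
python3 - <<'E'
from h import *
a=snap("top","t5",(210,90,420,290),2.9)
snap("side","s5",(210,90,450,290),3)
go(.6175,-.1815,.230,18.2)
E
```

```text
clock: 9.6
eef_pos: [0.553, 0.0137, 0.222]
orientation: [2.421, 1.998, 0.004]
contact_force: [-8.6, -0.2, 27.1]
width: 0.009
clock: 10.35
eef_pos: [0.52, -0.1465, 0.3058]
orientation: [-2.428, -1.992, 0.003]
contact_force: [-0.1, 0.8, -0.2]
width: 0.433
clock 10.45 pos [ 0.5208 -0.1435  0.3058] yaw 78.9 tilt [-0.001  0.001 -1.   ] F [ 0.6 -0.1 -0.2] w 46.3 q [-18.   0. 108.   0.  72. -97.]
shift in present tool axes mm [-18.8 102.3  75.7] turnz deg 60.7
```

View pics/s5.png

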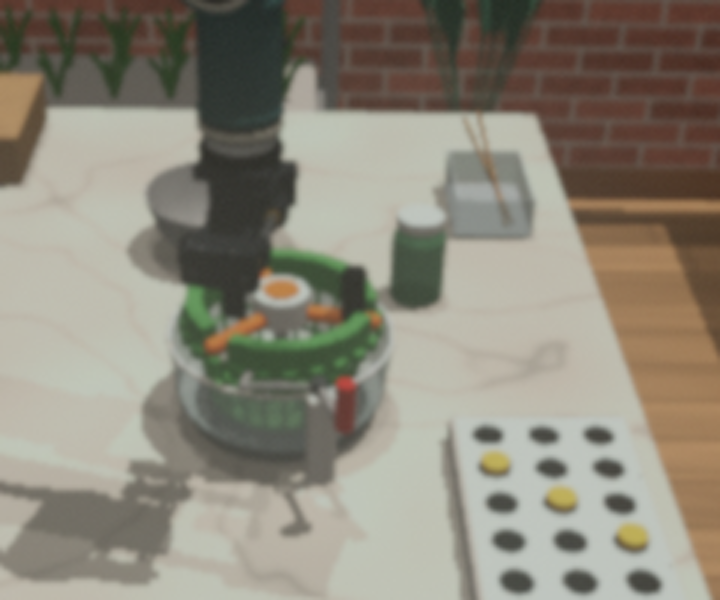

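View pics/t5.png

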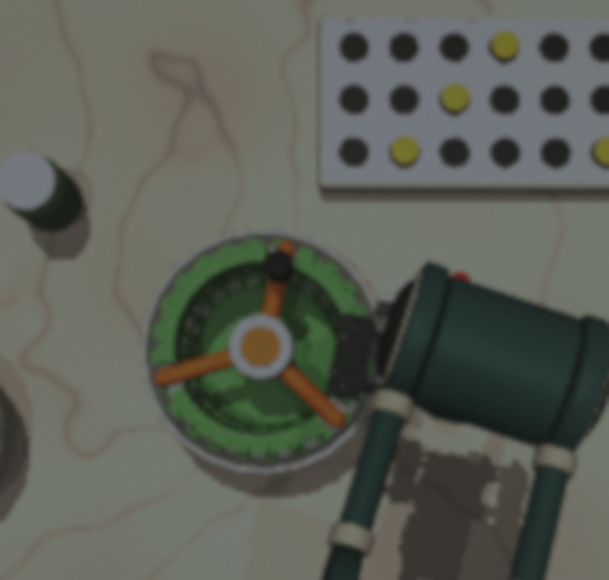

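The crank is home: the arms sit in the rim and the cap and knob are lowered. Now to the brake.

```bash
python3 -m pendant '[[[0,0,0],[-10,50,0],60],[[0,0,0],[-9,52,0],60],[[0,0,10.1],[0,0,0],60],[[0,0,10.1],[0,0,0],60],[[0,0,10.1],[0,0,0],60],[[0,0,10.1],[0,0,0],60],[[0,0,10.1],[0,0,0],60],[[0,0,10.1],[0,0,0],60],[[0,0,0],[0,0,0],60]]'
python3 - <<'E'
from h import *
snap("side","s6",(210,90,450,290),3)
go(.6175,-.1815,.205,18.2)
E
```

```text
clock: 11.58
eef_pos: [0.6182, -0.1793, 0.3061]
orientation: [-3.099, -0.51, 0.001]
contact_force: [0.3, -0.1, 0.0]
width: 0.683
clock 11.62 pos [ 0.6182 -0.1796  0.3062] yaw 18.8 tilt [-0.001  0.001 -1.   ] F [ 0.  -0.5  0.6] w 59.8 q [-18.  12.  96.   0.  73. -37.]
shift in present tool axes mm [ -1.2   1.7 101.2] turnz deg 0.6
```

View pics/s6.png

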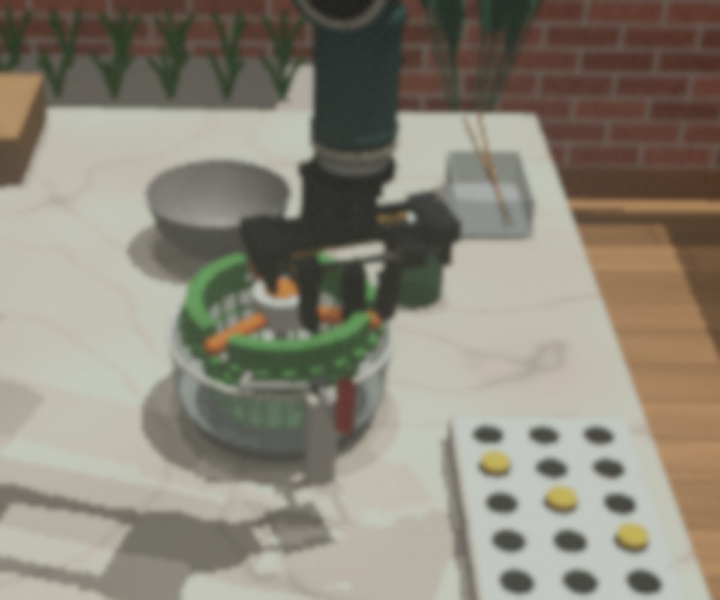

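Finger tips at (309,325) and (385,313) straddle the red knob's column (346). I'll descend and close gently.

```bash
python3 -m pendant '[[[0,0,0],[-1,2,50],60],[[0,0,0],[0,0,50],60],[[0,0,0],[0,0,0],16],[[0,0,0],[0,0,0],16],[[0,0,0],[0,0,0],16],[[0,0,0],[0,0,0],16],[[0,0,0],[0,0,0],16],[[0,0,0],[0,0,0],16]]' 8
python3 - <<'E'
from h import *
snap("side","s7",(210,90,450,290),3)
go(.6175,-.1815,.205,18.2)
E
```

```text
clock: 12.62
eef_pos: [0.62, -0.1836, 0.2093]
orientation: [3.099, 0.503, 0.01]
contact_force: [5.3, 2.1, 2.2]
width: 0.225
clock 12.68 pos [ 0.6199 -0.1835  0.2092] yaw 18.4 tilt [ 0.007 -0.001 -1.   ] F [5.2 2.  1.7] w 20.0 q [-19.  16. 101.   0.  63. -37.]
shift in present tool axes mm [-1.7 -2.7  4.2] turnz deg 0.2
```

View pics/s7.png

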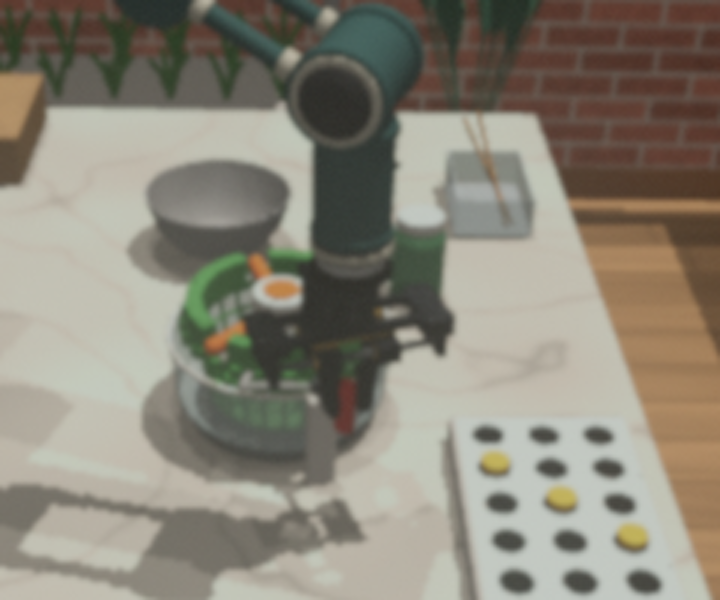

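```bash
python3 -m pendant '[[[0,0,-9],[11.7,-0.9,0],16],[[0,0,-9],[11.7,-0.9,0],16],[[0,0,0],[0,0,0],16]]'; python3 -m pendant '[[[0,0,-9],[11.7,-0.9,0],16],[[0,0,-9],[11.7,-0.9,0],16],[[0,0,0],[2,0,0],16],[[0,0,0],[0,0,0],16]]'
python3 - <<'E'
from h import *
snap("side","s8",(210,90,450,290),3);snap("top","t8",(210,90,420,290),2.9)
go(.653,-.155,.205,52.6)
E
```

```text
clock: 13.05
eef_pos: [0.6402, -0.1733, 0.2091]
orientation: [2.981, 0.98, 0.006]
contact_force: [2.9, -0.6, 6.0]
width: 0.227
clock: 13.55
eef_pos: [0.6576, -0.1559, 0.2091]
orientation: [2.792, 1.429, 0.005]
contact_force: [4.6, -3.5, 4.4]
width: 0.224
clock 13.65 pos [ 0.6576 -0.1559  0.209 ] yaw 54.2 tilt [ 0.006 -0.003 -1.   ] F [ 3.9 -3.5  4.4] w 19.9 q [-15.  19.  97.  -0.  64. -70.]
shift in present tool axes mm [-2.  -4.3  4. ] turnz deg 1.6
```

View pics/s8.png

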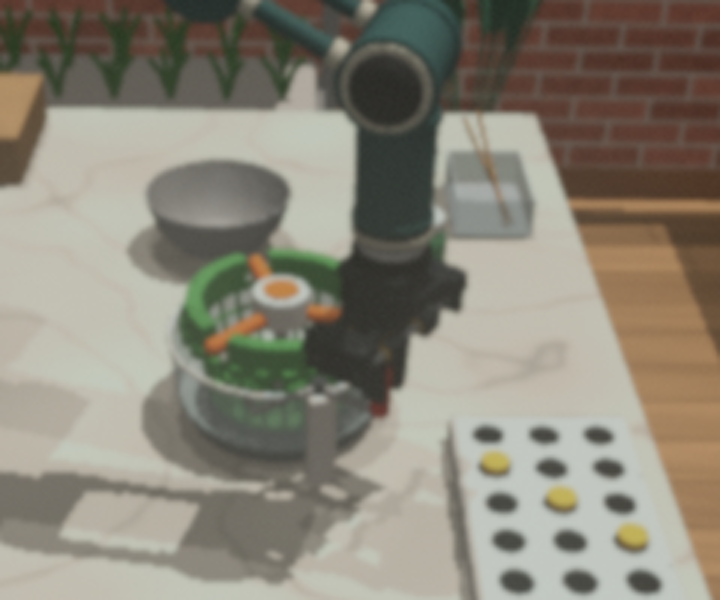

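View pics/t8.png

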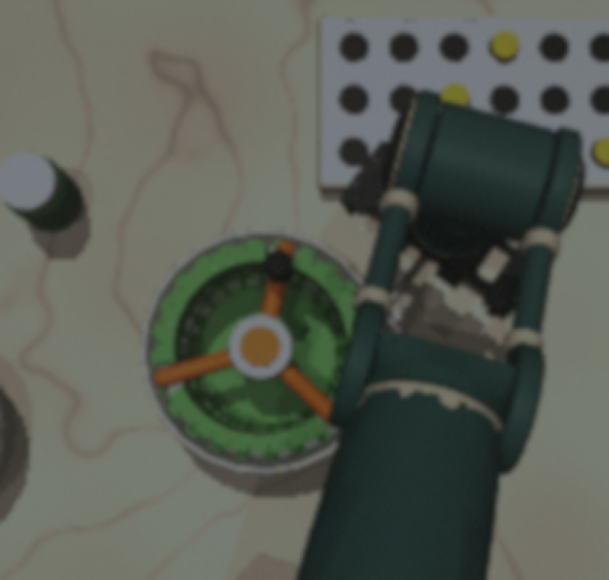

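Not clearly at the stop yet, since there is no tangential resistance. I'll push on until force rises.

```bash
for i in 1 ; do python3 -m pendant '[[[0,0,-1],[3,0,0],16],[[0,0,0],[0,0,0],16]]'; done;  python3 -m pendant '[[[0,0,-1],[3,-0.5,0],16],[[0,0,0],[0,0,0],16]]'; python3 -m pendant '[[[0,0,0],[3,-0.5,0],16],[[0,0,0],[0,0,0],16]]'
```

```text
clock: 13.9
eef_pos: [0.6581, -0.1553, 0.2089]
orientation: [2.778, 1.454, -0.001]
contact_force: [-0.2, -9.9, 6.2]
width: 0.222
clock: 14.15
eef_pos: [0.6582, -0.1547, 0.2088]
orientation: [2.763, 1.477, -0.007]
contact_force: [-3.7, -14.8, 7.5]
width: 0.224
clock: 14.4
eef_pos: [0.6596, -0.1525, 0.2089]
orientation: [2.763, 1.476, -0.007]
contact_force: [-3.9, -17.8, 7.5]
width: 0.285
```

It is at the stop (about 16 N). I'll open, lift clear and look.

```bash
python3 -m pendant '[[[0,0,0],[0,0,0],60],[[0,0,0],[0,0,0],60],[[0,0,0],[0,0,0],60],[[0,0,0],[0,0,-50],60],[[0,0,0],[0,0,-50],60],[[0,0,0],[62,0,0],60],[[0,0,0],[0,0,0],60]]'
python3 - <<'E'
from h import *
snap("side","s9",(210,90,450,290),3);snap("top","t9",(210,90,420,290),2.9)
a=np.radians(-11.8)
go(.553+.08*np.cos(a),.014+.08*np.sin(a),.219,78.2)
E
```

```text
clock: 15.28
eef_pos: [0.696, -0.0912, 0.3072]
orientation: [-2.765, -1.49, -0.003]
contact_force: [0.2, -1.2, -0.1]
width: 0.676
clock 15.38 pos [ 0.6941 -0.0938  0.3056] yaw 56.5 tilt [-0.002  0.    -1.   ] F [-0.2 -0.3 -0.3] w 60.2 q [-10.  18.  88.  -0.  74. -66.]
shift in present tool axes mm [  41.8 -102.7   86.7] turnz deg -21.7
```

View pics/s9.png

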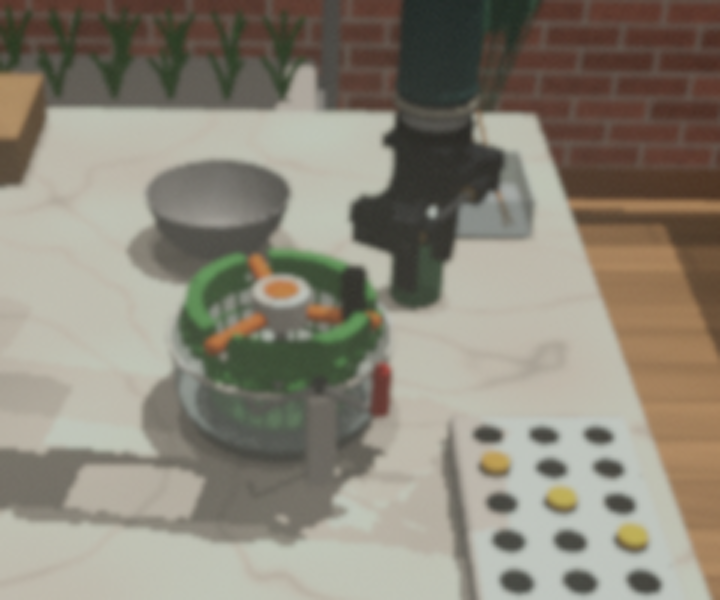

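View pics/t9.png

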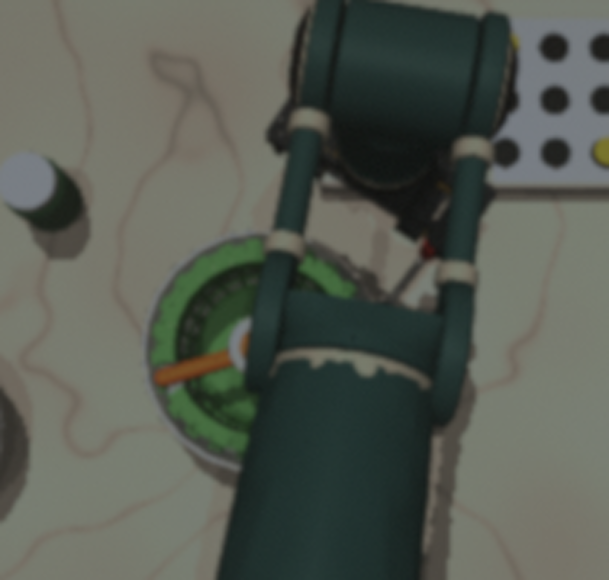

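Run:
```python
from h import *
p=ray("side",382/3+210,367/3+90,.174); q=ray("side",346/3+210,381/3+90,.174);pv=np.array([.5936,-.1095])
r=ray("top",430/2.9+210,249/2.9+90,.174)
for x in(p,q,r): d=x[:2]-pv; print(x.round(3),np.hypot(*d).round(3),np.degrees(np.arctan2(d[1],d[0])).round(1))
print(np.degrees(.6))
```

```text
[ 0.654 -0.158  0.174] 0.077 -39.0
[ 0.618 -0.182  0.174] 0.076 -71.3
[ 0.648 -0.151  0.174] 0.068 -37.0
34.37746770784939
```

The brake lever swung about 32–35° (0.6 rad = 34.4°), to its stop. Now the crank knob. I approach at yaw 98°, 20° off tangential, so joint 6 has room for about 230°.

```bash
python3 -m pendant '[[[0,0,0],[21,-51,0],70],[[0,0,0],[21,-51,0],70],[[0,0,-10.4],[0,0,0],70],[[0,0,-10.4],[0,0,0],70],[[0,0,-10.4],[0,0,0],70],[[0,0,-10.4],[0,0,0],70],[[0,0,0],[0,0,0],70]]'
python3 - <<'E'
from h import *
snap("side","s10",(210,90,450,290),3)
a=np.radians(-11.8)
go(.553+.08*np.cos(a),.014+.08*np.sin(a),.225,98.2)
E
```

```text
clock: 16.25
eef_pos: [0.6318, -0.0043, 0.3057]
orientation: [-2.063, -2.367, 0.002]
contact_force: [0.1, -0.5, -0.4]
width: 0.796
clock 16.3 pos [ 0.632  -0.0042  0.3059] yaw 97.8 tilt [-0.002 -0.    -1.   ] F [-0.  -0.6 -0.4] w 70.1 q [  -3.   10.   97.   -0.   72. -100.]
shift in present tool axes mm [ 1.9 -0.3 80.9] turnz deg -0.4
```

View pics/s10.png

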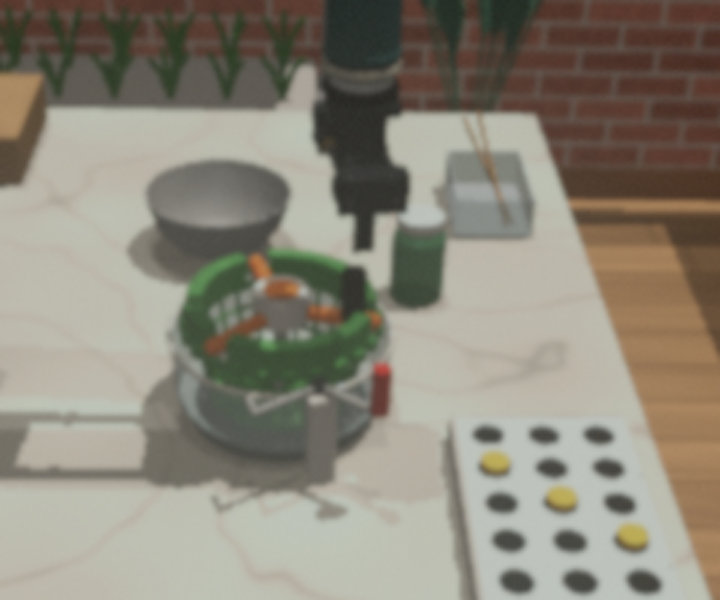

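```bash
python3 -m pendant '[[[0,0,0],[2,0,41],70],[[0,0,0],[0,0,40],70],[[0,0,0],[0,0,0],24],[[0,0,0],[0,0,0],24],[[0,0,0],[0,0,0],24],[[0,0,0],[0,0,0],24],[[0,0,0],[0,0,0],24],[[0,0,0],[0,0,0],24]]' 10
python3 -c "
from h import *
a=np.radians(-11.8)
go(.553+.08*np.cos(a),.014+.08*np.sin(a),.225,98.2)"
```

```text
clock: 17.3
eef_pos: [0.6334, -0.0016, 0.2269]
orientation: [2.059, 2.37, 0.003]
contact_force: [1.8, -1.3, 2.4]
width: 0.313
clock 17.3 pos [ 0.6334 -0.0016  0.2269] yaw 98.0 tilt [ 0.003 -0.    -1.   ] F [ 1.8 -1.3  2.4] w 27.6 q [  -2.   14.  102.   -0.   64. -100.]
shift in present tool axes mm [-0.4 -2.2  1.9] turnz deg -0.2
```

```bash
python3 -m pendant '[[[0,0,10],[-12.6,-5.9,0],24],[[0,0,10],[-12.6,-5.9,0],24],[[0,0,10],[-12.6,-5.9,0],24],[[0,0,10],[-12.6,-5.9,0],24],[[0,0,0],[0,0,0],24]]'
python3 - <<'E'
from h import *
a=np.radians(-51.8)
go(.553+.08*np.cos(a),.014+.08*np.sin(a),.225,58.2)
snap("side","s11",(210,90,450,290),3)
E
```

```text
clock: 17.92
eef_pos: [0.604, -0.0482, 0.2268]
orientation: [2.746, 1.524, 0.003]
contact_force: [2.2, -0.6, 2.5]
width: 0.312
clock 17.93 pos [ 0.604  -0.0482  0.2268] yaw 58.1 tilt [ 0.003 -0.    -1.   ] F [ 2.2 -0.6  2.5] w 27.5 q [ -7.  11. 105.   0.  64. -65.]
shift in present tool axes mm [-1.4 -1.   1.8] turnz deg -0.1
```

View pics/s11.png

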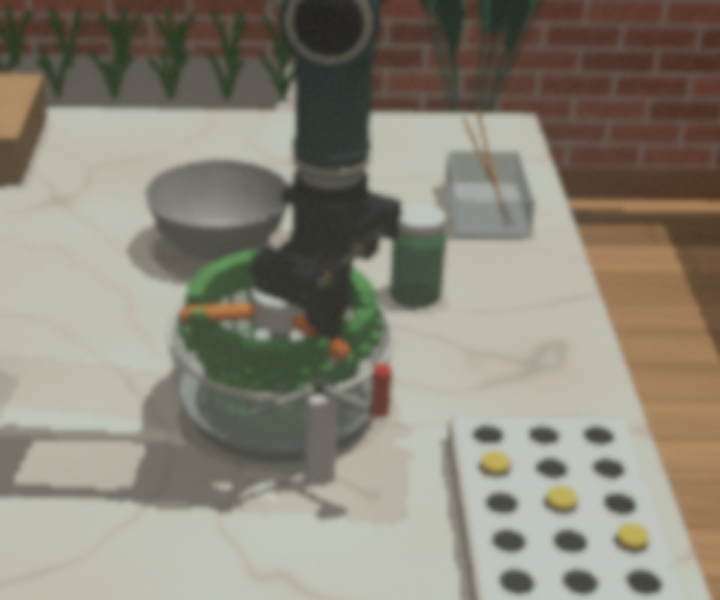

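The crank and basket turn together with low forces. I'll continue.

```bash
python3 -m pendant '[[[0,0,10],[-12.6,-5.9,0],24],[[0,0,10],[-12.6,-5.9,0],24],[[0,0,10],[-12.6,-5.9,0],24],[[0,0,10],[-12.6,-5.9,0],24],[[0,0,10],[-12.6,-5.9,0],24],[[0,0,10],[-12.6,-5.9,0],24],[[0,0,10],[-12.6,-5.9,0],24],[[0,0,0],[0,0,0],24]]'
python3 - <<'E'
from h import *
a=np.radians(-121.8)
go(.553+.08*np.cos(a),.014+.08*np.sin(a),.225,-11.8)
E
```

```text
clock: 18.98
eef_pos: [0.512, -0.0524, 0.2263]
orientation: [3.125, -0.32, 0.001]
contact_force: [-0.9, -2.6, 4.6]
width: 0.314
clock 18.98 pos [ 0.512  -0.0524  0.2263] yaw -11.7 tilt [ 0.    -0.001 -1.   ] F [-0.9 -2.6  4.6] w 27.7 q [ -9.   1. 116.  -0.  63.   3.]
shift in present tool axes mm [-0.8  1.8  1.3] turnz deg 0.1
```

```bash
python3 -m pendant '[[[0,0,10],[-12.6,-5.9,0],24],[[0,0,10],[-12.6,-5.9,0],24],[[0,0,10],[-12.6,-5.9,0],24],[[0,0,10],[-12.6,-5.9,0],24],[[0,0,10],[-12.6,-5.9,0],24],[[0,0,10],[-12.6,-5.9,0],24],[[0,0,10],[-12.6,-5.9,0],24],[[0,0,0],[0,0,0],24]]'
python3 - <<'E'
from h import *
a=np.radians(-191.8)
go(.553+.08*np.cos(a),.014+.08*np.sin(a),.225,-81.8)
E
```

```text
clock: 19.98
eef_pos: [0.4768, 0.0323, 0.2259]
orientation: [2.379, -2.051, -0.0]
contact_force: [0.3, -0.8, 4.9]
width: 0.314
clock 19.98 pos [0.4768 0.0323 0.2259] yaw -81.5 tilt [-0. -0. -1.] F [ 0.3 -0.8  4.9] w 27.6 q [  1.  -3. 120.  -0.  63.  82.]
shift in present tool axes mm [1.6 2.4 0.9] turnz deg 0.3
```

```bash
python3 -m pendant '[[[0,0,10],[-12.6,-5.9,0],24],[[0,0,10],[-12.6,-5.9,0],24],[[0,0,10],[-12.6,-5.9,0],24],[[0,0,10],[-12.6,-5.9,0],24],[[0,0,8],[-10,-4.5,0],24],[[0,0,0],[0,0,0],24]]'
python3 - <<'E'
from h import *
a=np.radians(-239.8)
go(.553+.08*np.cos(a),.014+.08*np.sin(a),.225,-129.8)
E
```

```text
clock: 20.72
eef_pos: [0.515, 0.0845, 0.2258]
orientation: [1.338, -2.842, -0.001]
contact_force: [-0.3, 0.6, 4.9]
width: 0.314
clock 20.73 pos [0.515  0.0845 0.2258] yaw -129.6 tilt [-0.001  0.001 -1.   ] F [-0.3  0.6  4.9] w 27.7 q [  7.   2. 115.   0.  63. 136.]
shift in present tool axes mm [2.5 0.9 0.8] turnz deg 0.2
```

```bash
python3 -m pendant '[[[0,0,0],[0,0,0],60],[[0,0,0],[0,0,0],70],[[0,0,0],[0,0,0],70],[[0,0,0],[0,0,0],70],[[0,0,0],[0,0,-40],70],[[0,0,0],[0,0,-50],70],[[0,0,0],[0,0,0],70]]'
python3 - <<'E'
from h import *
go(.38,.28,.33,-129.8)
E
```

```text
clock: 21.6
eef_pos: [0.5169, 0.0845, 0.3209]
orientation: [-1.326, 2.838, -0.005]
contact_force: [-0.3, -0.4, 0.9]
width: 0.794
clock 21.6 pos [0.5169 0.0845 0.3209] yaw -129.9 tilt [ 0.01   0.001 -1.   ] F [-0.3 -0.4  0.9] w 69.9 q [  7.  -2. 109.   0.  73. 136.]
shift in present tool axes mm [-62.2 230.4 -10.2] turnz deg -0.1
```

```bash
python3 -m pendant '[[[0,0,-10],[0,0,0],70],[[0,0,-10],[0,0,0],70],[[0,0,-10],[0,0,0],70],[[0,0,-10],[0,0,0],70],[[0,0,0],[-48,34,0],70],[[0,0,0],[-48,34,0],70],[[0,0,0],[-48,34,0],70],[[0,0,0],[-48,34,0],70],[[0,0,0],[0,0,0],70]]'
python3 - <<'E'
from h import *
snap("side","s12",(210,90,450,290),3);snap("top","t12",(210,90,420,290),2.9)
cv2.imwrite("pics/full12.png",bot.get_image("top")[:,:,::-1])
go(.38,.28,.33,-90)
E
```

```text
clock: 22.72
eef_pos: [0.3755, 0.2784, 0.3145]
orientation: [2.229, -2.212, -0.002]
contact_force: [-0.2, -1.5, -0.2]
width: 0.798
clock 22.88 pos [0.3783 0.2755 0.3149] yaw -89.9 tilt [-0.001 -0.001 -1.   ] F [ 0.5 -0.5 -0.1] w 69.8 q [ 33.  -8. 115.  -0.  73. 123.]
shift in present tool axes mm [ -4.5  -1.7 -15.1] turnz deg 0.1
```

View pics/s12.png

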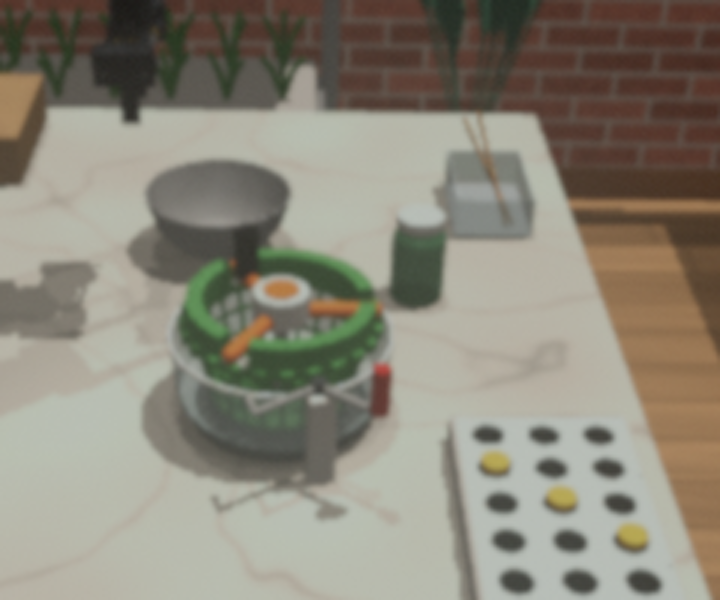

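View pics/t12.png

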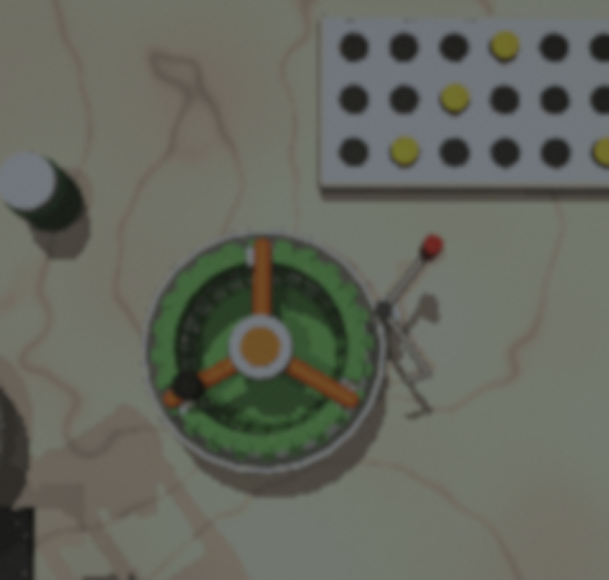

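View pics/full12.png

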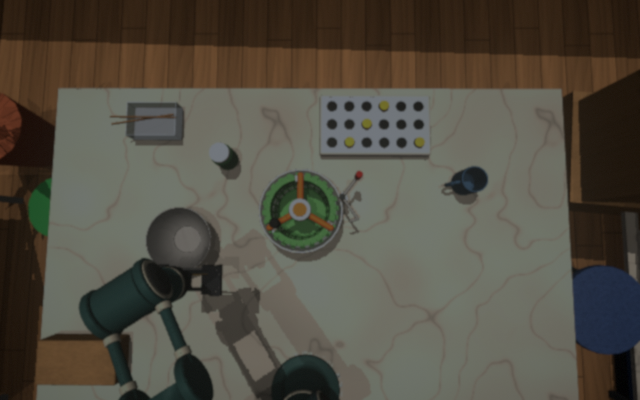

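Run:
```python
from h import *
c=ray("top",260/2.9+210,346/2.9+90,.158);print("cap top",c.round(3))
for z in(.158,.162,.166,.186): print(z,((proj("side",[.553,.014,z])-[210,90])*3).round(1))
for n,(x,y),z in[("knob",(187,384),.195),("armN",(262,240),.133),("armSE",(356,403),.133),("armSW",(168,398),.133),("brk",(432,245),.174)]:
    p=ray("top",x/2.9+210,y/2.9+90,z); o=np.array([.5936,-.1095]) if n=="brk" else c[:2]; d=p[:2]-o; print(n,p.round(3),np.hypot(*d).round(3),np.degrees(np.arctan2(d[1],d[0])).round(1))
```

```text
cap top [0.553 0.015 0.158]
0.158 [280.2 287.2]
0.162 [280.2 284. ]
0.166 [280.2 280.8]
0.186 [280.3 264.8]
knob [0.515 0.082 0.195] 0.077 120.1
armN [0.663 0.016 0.133] 0.109 0.2
armSE [ 0.498 -0.08   0.133] 0.11 -120.0
armSW [0.502 0.108 0.133] 0.106 118.8
brk [ 0.652 -0.153  0.174] 0.073 -36.4
```

```bash
python3 -c "
from bench import bot
print(bot.hand_in())"
```

```text
the job is handed in; nothing more can be done
None
```

The spin dryer is ready and the job is handed in, at about 23 s of the 67 s allowed. I did the steps in the order asked:

1. **Align:** with the brake still on, I turned the crank about 44° clockwise until its arms stood over the notches.
2. **Press home:** I pressed the cap down until it bottomed out, then to 27 N to be sure.
3. **Brake off:** I swung the red lever to its stop, where the force rose to about 16–18 N.
4. **Crank:** I turned the black knob about 228° clockwise, and the basket went round with it.
5. **Clear:** I opened the gripper and moved the arm away.

In the last pictures:
- **Crank:** its cap sits where the home height (158 mm) should appear, and the knob is at 120°.
- **Basket:** the notches are still under the arms, within the known slack.
- **Brake:** the lever direction measures about −36.4°, against about −37.4° expected for fully off. An earlier side-view reading gave about 32° of swing instead of 34.4°; I put this down to measurement error.
- **Bowl, mug and jar:** by eye, they stand where they started.

One check disagreed. Before I pressed, the side picture put the knob about 6° off the notch, while the arm ends seen from above were about 1° off. The crank went in freely at about 5 N.

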